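Open the printer's control box by its touch latch

ROBOT

A 6-joint arm with a two-finger parallel gripper is mounted at the origin on the work surface. World frame = base frame: x ahead of the robot, y to its left, z up, the work surface at z = 0. Lengths are in m, angles in rad, forces in N, time in s.
With the tool pointing down it reaches from about 0.35 to 0.875 m from the base axis. Payload 15.5 kg.
Tool frame: the origin (TCP) lies on the front face of the gripper's body, between the roots of the fingers; the fingertips stand 73 mm ahead of it and the grasp point (between the pads) lies 54 mm ahead of it (ctrl.hold_point_z is the z of the grasp point in the tool frame, in m); z points along the fingers, y is the line along which they close (so a half turn about z gives the same grasp; the last joint's range is limited). The gripper opens to 85 mm and grips with 20 to 120 N. Pads are 22 mm wide; open, the fingers measure 114 mm over their backs; the gripper's body (76 mm by 85 mm) begins 54 mm behind the grasp point. The pads swing forward as they close: fully open they stand 13 mm farther back than shut.
Start: joints at [-1.312, 0.494, 1.345, -0, 1.302, -0.096], TCP at [0.217, -0.586, 0.304] pointing down, gripper open.
Joint ranges: [-2.91, 2.91], [-0.82, 2.16], [0.22, 2.67], [-1.22, 4.37], [0.12, 2.79], [-3.08, 3.08]. Speed limits (rad/s): [1.89, 1.89, 2.57, 3.01, 3.01, 3.01].

INTERFACE

Orientations are given as a unit quaternion [w, x, y, z].
In Python, from plant import ctrl gives the robot as it stands.
- The arm moves only by the tool drive_tool, never from a script. Its argument "rows" is a list that holds one entry, the list of rows, each a list of 7 numbers: the turn, a rotation vector about the tool's x, y, z in degrees, then the shift along the tool's x, y, z in cm, then the opening, from -1 (shut) to 1 (fully open). A call has 1 to 5 rows; each row is the pose to reach, as a shift and turn from the pose commanded when the call began, along the tool's axes at that moment; what a row does not reach only later rows make up. A row lasts 1/10 s, in which the tool goes at most 50 mm and 8.59 degrees, less where a joint would pass 70% of its speed; a pose out of reach is approached as far as the arm can. A call with a gripper value outside its range is refused whole. The fingers move at their own pace and stop on an object; the grip force is fixed at half the most. Time passes only in rows, so rows that repeat a pose let the fingers close. It gives the time, the measured TCP pose, the force, the opening and the grip force at its end, in the units of the state.
- ctrl.observe(): the state, without advancing time (a new reading comes with each control period).
- ctrl.capture(name): name is "side" or "top" or "wrist"; returns a dict with "frame" (420x560x3 uint8, red, green, blue), "camera_matrix" (3x3 intrinsics, pixels), "T" (4x4, takes a point from camera to world coordinates). Camera axes: x right, y down, z forward; pixel columns grow to the right and rows downward; lengths in m; the calibration is good to about 2 mm. A picture is of the moment at which its call begins. There is no depth.
- ctrl.finish_job(): hands the job in; it is judged then, once.
Trained networks look in the newest picture that a camera, given by its name, has taken for a name from the list of things; names that differ only in an ending like _2 or _b are one class to them, and where a whole thing is asked for, a point or a joint stands for the part that bears it (a point fixed in the world has none). Each returns a list of dicts, best first, with "conf" (0 to 1); they miss things now and then, are a little off and sometimes report something else, mostly with a low value. They report only what shows in the picture. A call takes as long as a camera call. They do not tell look-alikes from the thing itself.
- ctrl.look_for(camera, target): "point" ([x, y, z] in m, in world coordinates, good to about 4 mm: the middle of the surface that is visible of it).
- ctrl.silhouettes(camera, target): "region" (420x560 bool, what is visible of it).
The state is a dict: "time_s": time; "q": joint angles; "joint_vel": joint speeds; "effort": joint torques, N m; "tool_pos": TCP position; "orientation": TCP orientation; "ft_force": force on the tool from outside, world axes, zero at the start; "ft_torque": the same for the moment, N m; "opening": opening from 0.0 (shut) to 1.0 (fully open); "finger_force": force on a finger pad.
Only numpy, scipy, OpenCV 4.12 (cv2) and the standard library are available. Lean on these libraries where they do the work, as an engineer would, in place of code of your own. Each camera call takes 0.05 s, during which the arm holds its last target. There are 200 camera calls.

TASK

Open the printer control box, the one with the orange pad and orange bar: press its round pad down until the latch clicks, let the lid spring ajar, then catch the lid by its bar or front edge and swing it right back past upright to its stop without slamming it, and let go. Leave the like box with the grey pad and bar shut.

Things in the scene. Friction and masses are not known exactly. Their poses are not given: they have to be found in the camera images.
- control_lid (a joint): Hinge angle (rad) of the control box's lid. 0 = shut, latched; negative = pressed in (clicks at -0.035, 4 mm down at the pad, at 4 to 7 N; hard stop -0.055, 6.5 mm down); about 0.4 = ajar, where it springs once let go after the click; 1.57 upright; 1.75 = open stop. Past ajar it stays where left (stiff hinge, 0.15 N m). It does not latch again.
- control_pad (a point): Middle of the control box's press pad: orange disc, 30 mm across, on top of the black lid, 28 mm behind its front edge, 85 mm high when shut. The lid plate is 148 mm long, 138 wide, 6 thick; the black box is 160 deep, 150 wide, 84 high, screwed to the bench, hinge along its far top edge.
- control_bar (a point): Middle of the orange pull bar: round rod 10 mm thick, 110 long, on two end arms (100 mm clear between), 37 mm in front of the lid's front edge, 81 mm high when shut. Axes turn with the lid: x in its plane from bar to hinge, y along bar and hinge, z out of its top face. Hinge axis 185 mm along +x, pad at x 65, z 4. The rod may turn in the fingers.
- spare_lid (a joint): Hinge angle (rad) of the lid of the spare nozzle box beside it: same size, build and touch latch, but pad and bar light grey; 0 = shut. Must stay shut.
Things that resemble listed ones, but are neither listed nor needed, are in the scene too. What is shaped like the part that bears spare_lid but purple is not meant. What is shaped like the part that bears control_lid but turquoise is not meant.

How it is judged:
On the way, in this order (a step that is already met when the one before it is completed fails the run):
1. the control box's lid is pressed in (value of joint control_lid below -0.015 rad).
2. the latch has clicked and the lid has sprung ajar (value of joint control_lid above 0.25 rad), for 0.1 s.
At the end, for the whole second after the job is handed in: The control box's lid stands open at rest at 1.48 rad or more (within 15 degrees of its stop at 1.75 rad) and the spare box's lid is still shut (under 0.08 rad) (value of joint control_lid above 1.48 rad and velocity of joint control_lid between -0.1 and 0.1 rad/s and value of joint spare_lid below 0.08 rad); the robot touches nothing.
It fails at once if the spare box's lid springs open (value of joint spare_lid above 0.15 rad).
It fails at once if the control lid is slammed against its stop (faster than 3 rad/s beyond 1.4 rad) (value of joint control_lid above 1.4 rad and velocity of joint control_lid above 3 rad/s).
It also fails if it takes over 45 s, if anything falls off the work surface, if the arm or the gripper's body presses on something with over 40 N, if the wrist force passes 120 N, or if a joint passes its speed limit or range.

## Working session

There is one attempt and no reset: what is moved stays moved. The work goes in short steps, Python scripts to look and compute and a tool call to move; the robot and the scene stay as the last step left them, time stands still between calls to the robot, and variables do not carry over. Pictures are saved under pics/ and viewed, at most 10 in all, crops included, and the job is handed in when it is done.

Besides the shell and the picture viewer there is one more tool, called after "Request:" by a JSON object that holds its "name" and its "arguments". drive_tool: Moves the arm, as the interface text tells. Its arguments: {"type":"object","properties":{"rows":{"type":"array","items":{"type":"array","items":{"type":"array","items":{"type":"number"}}}}},"required":["rows"]}

```bash
mkdir -p pics; ls; python3 - <<'E'
from plant import ctrl
import cv2,numpy as np
ims=[]
for n in("top","side"):
    c=ctrl.capture(n);cv2.imwrite(f"pics/{n}0.png",c["frame"][:,:,::-1])
    for t in("control_pad","control_bar","control_lid","spare_lid"):
        print(n,t,[(np.round(d["point"],3).tolist(),round(d["conf"],2), (lambda p:np.round(p[:2]/p[2]))(c["camera_matrix"]@(np.linalg.inv(c["T"])@np.r_[d["point"],1])[:3]).tolist()) for d in ctrl.look_for(n,t)])
s=ctrl.observe();print(s)
E
```

```text
pics
top control_pad [([0.344, -0.293, 0.083], 0.94, [365.0, 283.0]), ([0.559, -0.156, 0.084], 0.92, [314.0, 203.0]), ([0.764, -0.387, 0.084], 0.62, [397.0, 130.0])]
top control_bar [([0.563, -0.156, 0.081], 0.98, [314.0, 202.0]), ([0.336, -0.29, 0.087], 0.69, [364.0, 286.0]), ([0.761, -0.388, 0.081], 0.6, [397.0, 132.0])]
top control_lid [([0.561, -0.154, 0.083], 0.82, [313.0, 203.0]), ([0.762, -0.387, 0.082], 0.71, [397.0, 131.0]), ([0.344, -0.291, 0.087], 0.68, [365.0, 283.0])]
top spare_lid [([0.234, 0.276, 0.083], 0.97, [151.0, 324.0]), ([0.543, 0.177, 0.085], 0.8, [191.0, 208.0]), ([0.792, 0.296, 0.082], 0.62, [151.0, 119.0])]
side control_pad [([0.76, -0.385, 0.085], 0.88, [255.0, 127.0]), ([0.557, -0.151, 0.085], 0.55, [280.0, 183.0])]
side control_bar [([0.557, -0.158, 0.083], 0.72, [281.0, 183.0]), ([0.76, -0.381, 0.088], 0.67, [254.0, 126.0])]
side control_lid [([0.758, -0.382, 0.087], 0.6, [255.0, 127.0]), ([0.559, -0.154, 0.085], 0.57, [279.0, 183.0])]
side spare_lid [([0.228, 0.284, 0.086], 0.88, [336.0, 367.0]), ([0.791, 0.302, 0.084], 0.67, [72.0, 262.0]), ([0.544, 0.183, 0.085], 0.65, [208.0, 266.0])]
{'time_s': 0.5, 'q': array([-1.31248678e+00,  4.93601203e-01,  1.34554473e+00, -1.20785478e-05,
        1.30249126e+00, -9.54996706e-02]), 'joint_vel': array([-0.00092637, -0.00023357,  0.00196975, -0.00043706, -0.00160743,
        0.00069776]), 'effort': array([-5.53202553e-04, -8.81438899e+01, -3.84030998e+01, -2.18461782e-04,
        1.88470192e-03,  7.93534156e-06]), 'tool_pos': array([ 0.21654181, -0.58627022,  0.30386104]), 'orientation': array([-2.17229140e-05,  9.84392863e-01,  1.75984914e-01, -7.61477946e-06]), 'ft_force': array([-0.78406747,  0.35020671,  1.18321153]), 'ft_torque': array([ 0.00892728,  0.04843068, -0.00738529]), 'finger_force': 0.0, 'opening': 1.0002957487177404}
```

View pics/top0.png

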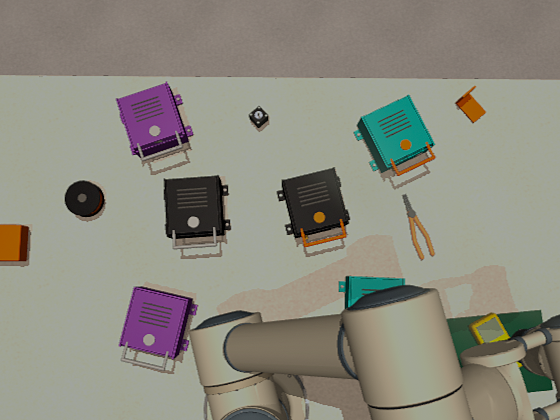

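View pics/side0.png

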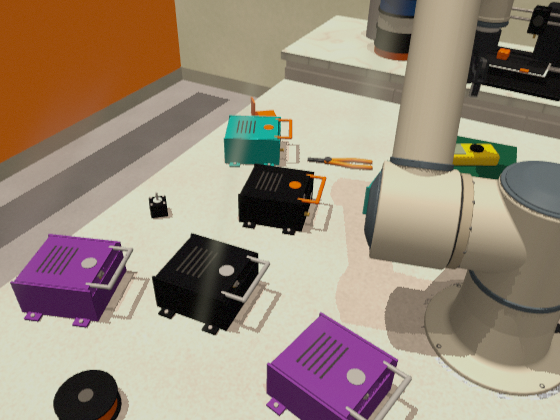

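Black boxes: one with an orange pad at top-view pixel (319,217) and orange bar (324,235), one with grey pad (193,222). The turquoise (405,145; 375,290) and purple boxes are decoys. The black/orange one at (319,205) fits. I'll measure it by colour and confirm in a crop.

```bash
cat > h.py <<'E'
import numpy as np,cv2
def ray(c,uv,z):
    d=c["T"][:3,:3]@np.linalg.solve(c["camera_matrix"],np.r_[uv,1.]);o=c["T"][:3,3]
    return o+d*(z-o[2])/d[2]
def proj(c,p):
    v=c["camera_matrix"]@(np.linalg.inv(c["T"])@np.r_[p,1.])[:3];return v[:2]/v[2]
E
python3 - <<'E'
from plant import ctrl
from h import *
c=ctrl.capture("top");f=c["frame"]
hsv=cv2.cvtColor(f,cv2.COLOR_RGB2HSV)
m=((hsv[...,0]>4)&(hsv[...,0]<22)&(hsv[...,1]>170)&(hsv[...,2]>90)).astype(np.uint8)
m[:, :270]=0;m[:,360:]=0;m[:160]=0;m[260:]=0
n,l,st,ce=cv2.connectedComponentsWithStats(m)
for i in range(1,n):
    if st[i,4]>8:
        ys,xs=np.where(l==i);print(st[i],ce[i],ray(c,ce[i],.085).round(4),cv2.minAreaRect(np.c_[xs,ys].astype(np.float32)))
        P=np.array([ray(c,(x,y),.081)[:2] for x,y in zip(xs,ys)]).astype(np.float32)
        print(cv2.minAreaRect(P))
        b=cv2.boxPoints(cv2.minAreaRect(P));print(b.round(4).tolist())
print(c["T"].round(3))
cv2.imwrite("pics/crop.png",cv2.resize(f[160:260,270:370,::-1],None,fx=6,fy=6,interpolation=cv2.INTER_CUBIC))
E
```

```text
[314 212  11  11 103] [318.89320388 216.91262136] [ 0.5213 -0.1692  0.085 ] ((319.0, 217.0), (10.0, 10.0), 90.0)
((0.5215604901313782, -0.16983793675899506), (0.027184994891285896, 0.027452316135168076), 89.91402435302734)
[[0.5077999830245972, -0.1834000051021576], [0.5353000164031982, -0.1835000067949295], [0.5353000164031982, -0.15629999339580536], [0.5078999996185303, -0.15620000660419464]]
[300 219  46  28 231] [323.02164502 236.51082251] [ 0.4682 -0.1802  0.085 ] ((322.8426818847656, 232.6516571044922), (18.888198852539062, 43.622745513916016), 77.00537872314453)
((0.47908151149749756, -0.18030066788196564), (0.05111050605773926, 0.11857941001653671), 13.412088394165039)
[[0.4404999911785126, -0.12860000133514404], [0.46799999475479126, -0.24390000104904175], [0.5177000164985657, -0.23199999332427979], [0.490200012922287, -0.11670000106096268]]
[[ 0.006 -0.993  0.117  0.358]
 [-1.    -0.007 -0.003 -0.054]
 [ 0.004 -0.117 -0.993  1.522]
 [ 0.     0.     0.     1.   ]]
```

View pics/crop.png

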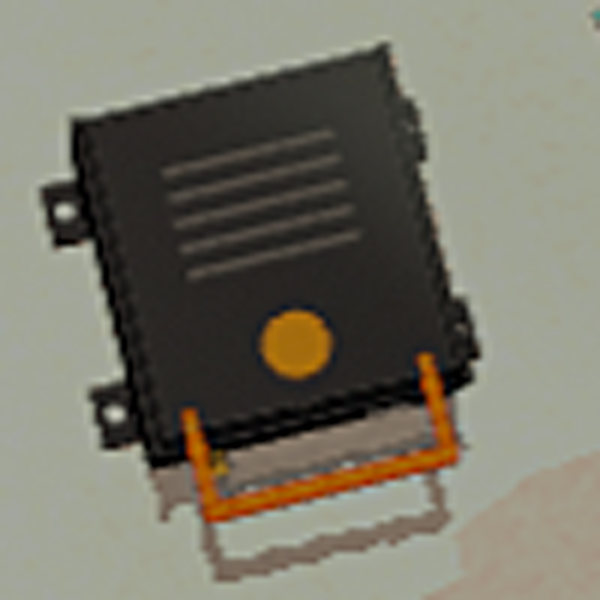

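The crop confirms it: a black lid with the orange pad (crop (297,343)) and orange bar (crop (210,513) to (455,455)). The pad is at (0.521,-0.169), yaw 13.4°, and the bar middle at (0.458,-0.184), which agrees with the stated 65 mm spacing. Moving above the pad with the fingers shut.

Request:
{"name": "drive_tool", "arguments": {"rows": [[[0,0,6.9,43,-28.6,0,-1],[0,0,6.9,43,-28.6,0,-1],[0,0,6.9,43,-28.6,0,-1],[0,0,6.9,43,-28.6,0,-1],[0,0,6.9,43,-28.6,0,-1]]]}}

```text
time_s: 1.05
tool_pos: [0.3646, -0.3826, 0.3041]
orientation: [0.0, 0.993, 0.116, 0.0]
ft_force: [1.0, -0.6, -0.5]
opening: 0.143
finger_force: 0.0
```

```bash
cat >> h.py <<'E'
from scipy.spatial.transform import Rotation as R
ux=np.array([.973,.232,0]);ux/=np.linalg.norm(ux);uz=np.array([0,0,1.])
pad=np.array([.5213,-.1692,.085]);hinge=pad+.120*ux;hinge[2]=.081
def row(s,p,pitch):  # pitch of tool below horizontal, rad
    q=np.asarray(s["orientation"]);A=R.from_quat(np.r_[q[1:],q[0]])
    z=np.cos(pitch)*ux-np.sin(pitch)*uz;y=np.cross(ux,uz)
    B=R.from_matrix(np.c_[np.cross(y,z),y,z])
    return np.r_[(A.inv()*B).as_rotvec(degrees=True),A.inv().apply(p-s["tool_pos"])*100].round(2)
E
python3 - <<'E'
from plant import ctrl
from h import *
s=ctrl.observe();print(s["tool_pos"],s["opening"],row(s,pad+[0,0,.123],np.pi/2),row(s,pad+[0,0,.073],np.pi/2))
E
```

```text
[ 0.36464079 -0.38264851  0.30405761] 0.1428630467416277 [ 2.000e-02 -1.000e-02 -6.000e-02  2.017e+01 -1.716e+01  9.600e+00] [ 2.000e-02 -1.000e-02 -6.000e-02  2.017e+01 -1.716e+01  1.460e+01]
```

Request:
{"name": "drive_tool", "arguments": {"rows": [[[0,0,0,20,-17,5,-1],[0,0,0,20,-17,5,-1],[0,0,0,20,-17,5,-1],[0,0,0,20,-17,5,-1],[0,0,0,20,-17,5,-1]]]}}

```text
time_s: 1.55
tool_pos: [0.5101, -0.1845, 0.2569]
orientation: [0.0, 0.993, 0.116, 0.0]
ft_force: [0.5, -1.5, -0.1]
opening: -0.0
finger_force: 0.0
```

Request:
{"name": "drive_tool", "arguments": {"rows": [[[0,0,0,0,0,0,-1],[0,0,0,0,0,0,-1]]]}}

```text
time_s: 1.75
tool_pos: [0.5095, -0.1854, 0.2569]
orientation: [-0.0, 0.993, 0.118, -0.0]
ft_force: [-0.2, -0.8, -0.6]
opening: -0.002
finger_force: 0.0
```

```bash
python3 - <<'E'
from plant import ctrl
from h import *
c=ctrl.capture("wrist");cv2.imwrite("pics/w1.png",c["frame"][:,:,::-1])
print(proj(c,pad))
s=ctrl.observe();print(s["tool_pos"],s["opening"],s["ft_force"],row(s,pad+[0,0,.083],np.pi/2))
E
```

```text
[263.47760993 188.67519383]
[ 0.50904753 -0.18634913  0.2571392 ] -0.0011149978203234207 [ 0.52808575 -0.58946878  0.65100446] [ 0.01  0.01  0.01  1.59 -1.39  8.91]
```

View pics/w1.png

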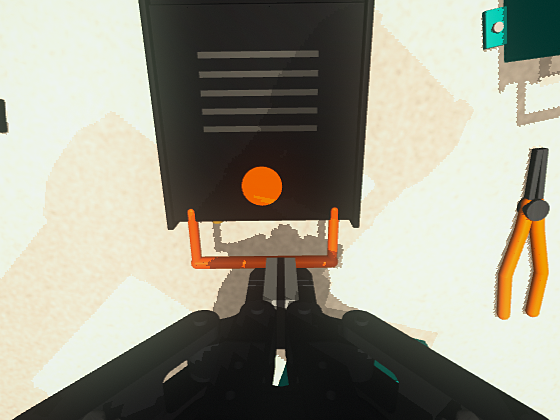

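The wrist view shows the pad at (262,186), predicted (263,189), so it is within 2 mm, and the yaw is aligned. Moving to 1 cm above the pad.

Request:
{"name": "drive_tool", "arguments": {"rows": [[[0,0,0,1.7,-1.4,4,-1],[0,0,0,1.7,-1.4,8.8,-1],[0,0,0,1.7,-1.4,8.8,-1],[0,0,0,1.7,-1.4,8.8,-1]]]}}

```text
time_s: 2.2
tool_pos: [0.5219, -0.1698, 0.1698]
orientation: [-0.0, 0.993, 0.116, -0.001]
ft_force: [-0.0, -0.3, 0.8]
opening: -0.003
finger_force: 0.0
```

Request:
{"name": "drive_tool", "arguments": {"rows": [[[0,0,0,0,0,0.4,-1],[0,0,0,0,0,0.7,-1],[0,0,0,0,0,0.9,-1],[0,0,0,0,0,1.0,-1]]]}}

```text
time_s: 2.6
tool_pos: [0.5225, -0.1689, 0.1596]
orientation: [0.0, 0.993, 0.116, 0.0]
ft_force: [0.5, -0.3, 0.4]
opening: -0.002
finger_force: 0.0
```

Request:
{"name": "drive_tool", "arguments": {"rows": [[[0,0,0,0,0,0.2,-1],[0,0,0,0,0,0.4,-1],[0,0,0,0,0,0.5,-1]]]}}

```text
time_s: 2.9
tool_pos: [0.5225, -0.1688, 0.1541]
orientation: [0.0, 0.993, 0.116, 0.0]
ft_force: [-0.7, -1.0, 5.5]
opening: 0.004
finger_force: 2.6
```

Request:
{"name": "drive_tool", "arguments": {"rows": [[[0,0,0,0,0,0.1,-1],[0,0,0,0,0,0.15,-1],[0,0,0,0,0,0.15,-1]]]}}

```text
time_s: 3.2
tool_pos: [0.5225, -0.1688, 0.1526]
orientation: [0.0, 0.993, 0.116, 0.0]
ft_force: [0.1, -0.3, 3.2]
opening: 0.001
finger_force: 1.7
```

The force fell from 5.5 to 3.2 N, so the latch has clicked. Lifting straight up.

Request:
{"name": "drive_tool", "arguments": {"rows": [[[0,0,0,0,0,-5,-1],[0,0,0,0,0,-10,-1],[0,0,0,0,0,-12,-1],[0,0,0,-4,0,-12,-1],[0,0,0,-9,0,-12,-1]]]}}

```text
time_s: 3.7
tool_pos: [0.4351, -0.1896, 0.2731]
orientation: [0.001, 0.993, 0.117, 0.001]
ft_force: [-0.5, -1.4, -0.0]
opening: -0.001
finger_force: 0.0
```

```bash
python3 - <<'E'
from plant import ctrl
from h import *
c=ctrl.capture("wrist");cv2.imwrite("pics/w2.png",c["frame"][:,:,::-1])
c=ctrl.capture("side");cv2.imwrite("pics/s2.png",cv2.resize(c["frame"][130:260,200:420,::-1],None,fx=3,fy=3))
for t in (0,.3,.4,.5):
    b=hinge+.185*(-np.cos(t)*ux+np.sin(t)*uz); print(t,b.round(3),proj(c,b).round())
s=ctrl.observe();print(s["tool_pos"],s["ft_force"])
th=.4;b=hinge+.185*(-np.cos(th)*ux+np.sin(th)*uz)
E
```

```text
0 [ 0.458 -0.184  0.081] [321. 189.]
0.3 [ 0.466 -0.182  0.136] [320. 170.]
0.4 [ 0.472 -0.181  0.153] [317. 163.]
0.5 [ 0.48  -0.179  0.17 ] [315. 157.]
[ 0.42992161 -0.18917411  0.27221673] [-0.31379539 -0.08149283  0.1028254 ]
```

View pics/s2.png

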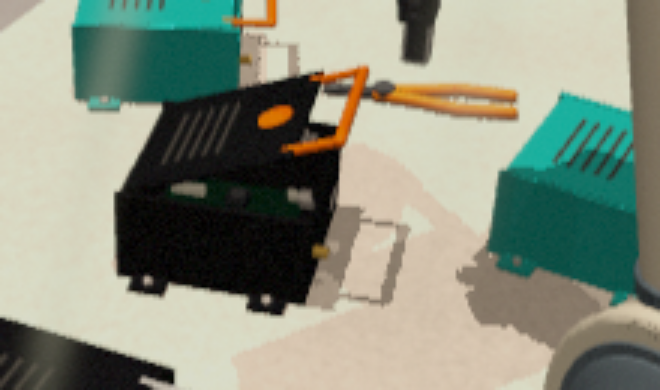

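The lid is ajar: the bar middle is near side-view (318,166), which matches about 0.4 rad (prediction (317,163)). Next I'll tilt the shut fingers forward and bring them in front of and below the bar, then push it round its arc.

```bash
cat >> h.py <<'E'
def pose(th,p,back=0.,a=.040,r=.016):
    b=hinge+.185*(-np.cos(th)*ux+np.sin(th)*uz)
    z=np.cos(p)*ux-np.sin(p)*uz;x=np.sin(p)*ux+np.cos(p)*uz
    return b-a*z-(r+back)*x
E
python3 - <<'E'
from plant import ctrl
from h import *
s=ctrl.observe()
print(row(s,pose(.4,.9,.06)+[0,0,.04],.9),row(s,pose(.4,.9,.035),.9), pose(.4,.9,.035))
E
```

```text
[-0.09 38.62 -0.16 -4.1   0.21  9.52] [-0.09 38.62 -0.16 -2.13  0.21 11.96] [ 0.40923131 -0.19592141  0.15267336]
```

Request:
{"name": "drive_tool", "arguments": {"rows": [[[0,8,0,-4,0.1,1,-1],[0,16,0,-6,0.2,3,-1],[0,24,0,-6,0.2,5,-1],[0,32,0,-5,0.2,7,-1],[0,38.6,0,-4.1,0.2,9.5,-1]]]}}

```text
time_s: 4.3
tool_pos: [0.3918, -0.1962, 0.2022]
orientation: [-0.044, 0.962, 0.122, 0.241]
ft_force: [1.9, 0.9, 0.1]
opening: 0.0
finger_force: 0.0
```

```bash
python3 - <<'E'
from plant import ctrl
from h import *
c=ctrl.capture("side")
s=ctrl.observe();print(s["tool_pos"],s["ft_force"],s["q"].round(2),row(s,pose(.4,.9,.035),.9))
cv2.imwrite("pics/s3.png",cv2.resize(c["frame"][110:260,200:420,::-1],None,fx=3,fy=3))
E
```

```text
[ 0.39241565 -0.19562581  0.20047449] [-0.69526016  1.15319616 -2.18857797] [-0.88  0.38  2.13  0.87  0.62 -0.28] [-2.21  9.85  0.59 -0.86  0.59  4.96]
```

View pics/s3.png

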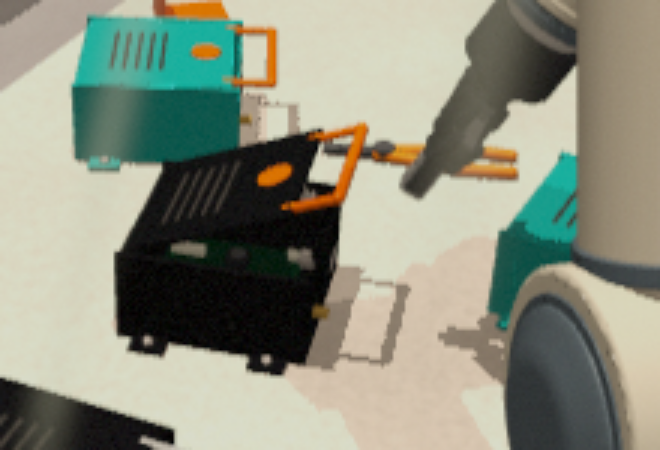

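The tool is tilted, in front of the bar and clear of it. Continuing to the pre-contact pose.

Request:
{"name": "drive_tool", "arguments": {"rows": [[[-1,5,0,-0.8,0.4,2.5,-1],[-2,9.5,0.5,-0.9,0.6,5,-1],[-2,9.5,0.5,-0.9,0.6,5,-1],[-2,9.5,0.5,-0.9,0.6,5,-1]]]}}

```text
time_s: 4.75
tool_pos: [0.4086, -0.1961, 0.1529]
orientation: [-0.04, 0.94, 0.11, 0.32]
ft_force: [0.1, -0.4, 0.5]
opening: -0.001
finger_force: 0.0
```

```bash
python3 - <<'E'
from plant import ctrl
from h import *
s=ctrl.observe();print(s["tool_pos"],s["ft_force"])
for th,p in ((.4,.9),(.5,.95),(.7,1.05),(.9,1.15),(1.1,1.25)): print(th,row(s,pose(th,p),p).tolist())
E
```

```text
[ 0.40862166 -0.19608677  0.15286982] [ 0.12432913 -0.36568632  0.45203987]
0.4 [-0.25, 0.77, -0.14, 3.54, -0.01, 0.01]
0.5 [-0.25, -2.1, -0.13, 5.39, -0.02, -0.9]
0.7 [-0.26, -7.83, -0.12, 9.32, -0.03, -2.16]
0.9 [-0.27, -13.55, -0.1, 13.41, -0.05, -2.66]
1.1 [-0.27, -19.28, -0.09, 17.52, -0.05, -2.38]
```

Request:
{"name": "drive_tool", "arguments": {"rows": [[[0,0,0,2,0,0,-1],[0,0,0,3.5,0,0,-1],[0,-2,0,5.4,0,-0.9,-1],[0,-5,0,7.4,0,-1.6,-1],[0,-7.8,0,9.3,0,-2.2,-1]]]}}

```text
time_s: 5.25
tool_pos: [0.4622, -0.1824, 0.2204]
orientation: [-0.036, 0.957, 0.114, 0.266]
ft_force: [-0.9, 1.8, -1.7]
opening: -0.002
finger_force: 0.7
```

```bash
python3 - <<'E'
from plant import ctrl
from h import *
c=ctrl.capture("side");cv2.imwrite("pics/s4.png",cv2.resize(c["frame"][80:260,200:420,::-1],None,fx=3,fy=3))
s=ctrl.observe();print(s["tool_pos"],s["ft_force"])
for th,p in ((.8,1.1),(.9,1.15),(1.,1.2),(1.1,1.25),(1.2,1.3)): print(th,row(s,pose(th,p),p).tolist())
E
```

```text
[ 0.46388953 -0.18294754  0.22252961] [-0.38697626 -2.64483112  3.46761066]
0.8 [-0.42, -4.06, -0.15, 2.53, -0.02, -0.76]
0.9 [-0.43, -6.93, -0.14, 4.56, -0.03, -1.15]
1.0 [-0.43, -9.79, -0.13, 6.61, -0.03, -1.35]
1.1 [-0.43, -12.66, -0.12, 8.67, -0.04, -1.35]
1.2 [-0.44, -15.52, -0.11, 10.72, -0.05, -1.16]
```

View pics/s4.png

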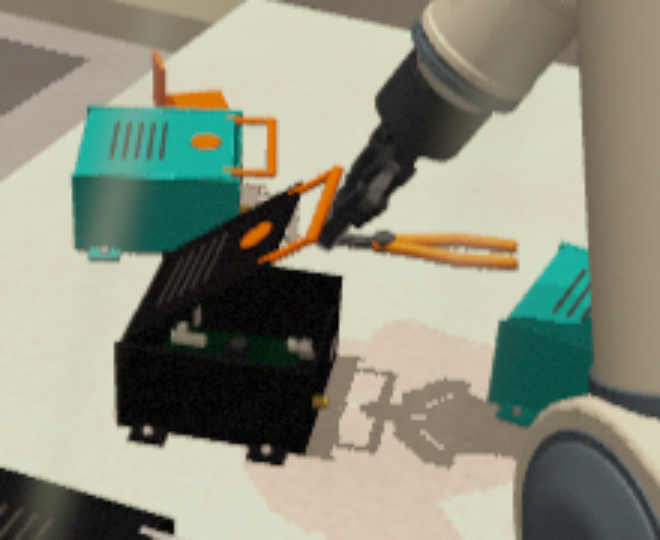

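The bar (crop (328,205)) rests on the fingers and the lid has risen to about 0.65 rad. The push works, so I'm continuing.

Request:
{"name": "drive_tool", "arguments": {"rows": [[[0,-4,0,2.5,0,-0.8,-1],[0,-7,0,4.5,0,-1.1,-1],[0,-9.8,0,6.6,0,-1.3,-1],[0,-12.6,0,8.7,0,-1.3,-1],[0,-15.5,0,10.7,0,-1.2,-1]]]}}

```text
time_s: 5.8
tool_pos: [0.5455, -0.1625, 0.2865]
orientation: [-0.019, 0.984, 0.118, 0.135]
ft_force: [-1.2, -0.2, -2.3]
opening: -0.001
finger_force: 0.6
```

```bash
python3 - <<'E'
from plant import ctrl
from h import *
s=ctrl.observe();print(s["tool_pos"],s["ft_force"])
for th,p in ((1.3,1.35),(1.4,1.4),(1.5,1.45),(1.6,1.5),(1.68,1.55)): print(th,row(s,pose(th,p),p).tolist())
E
```

```text
[ 0.54545635 -0.16249445  0.28650983] [-1.2235048  -0.23147586 -2.25815004]
1.3 [-0.43, -3.02, 0.23, 2.25, 0.1, -0.23]
1.4 [-0.42, -5.88, 0.24, 4.31, 0.11, -0.19]
1.5 [-0.41, -8.75, 0.25, 6.34, 0.12, 0.03]
1.6 [-0.41, -11.61, 0.26, 8.34, 0.13, 0.45]
1.68 [-0.4, -14.48, 0.27, 9.95, 0.14, 0.92]
```

Request:
{"name": "drive_tool", "arguments": {"rows": [[[0,-3,0,2.2,0.1,-0.2,-1],[0,-5.9,0,4.3,0.1,-0.2,-1],[0,-8.7,0,6.3,0.1,0,-1],[0,-11.6,0,8.3,0.1,0.4,-1],[0,-14.4,0,9.9,0.1,0.9,-1]]]}}

```text
time_s: 6.3
tool_pos: [0.6409, -0.1402, 0.3042]
orientation: [-0.005, 0.993, 0.12, 0.011]
ft_force: [-1.0, -1.1, 2.1]
opening: -0.004
finger_force: 0.5
```

Request:
{"name": "drive_tool", "arguments": {"rows": [[[0,0,0,0,0,0,-1],[0,0,0,0,0,0,-1]]]}}

```text
time_s: 6.5
tool_pos: [0.6399, -0.1403, 0.3033]
orientation: [-0.005, 0.993, 0.12, 0.012]
ft_force: [-0.4, -0.3, -0.6]
opening: -0.003
finger_force: 0.0
```

```bash
python3 - <<'E'
from plant import ctrl
from h import *
c=ctrl.capture("side");cv2.imwrite("pics/s5.png",cv2.resize(c["frame"][50:230,200:420,::-1],None,fx=3,fy=3))
s=ctrl.observe();print(s["tool_pos"],s["ft_force"],row(s,pose(1.7,1.57),1.57))
for t in(1.4,1.5,1.6,1.7,1.75):print(t,((proj(c,hinge+.185*(-np.cos(t)*ux+np.sin(t)*uz))-[200,50])*3).round())
E
```

```text
[ 0.6394304  -0.14051105  0.30350331] [-0.9371157   0.29333334 -0.00737127] [-0.47 -1.37  0.35  0.63  0.05 -0.08]
1.4 [184. 190.]
1.5 [161. 184.]
1.6 [137. 181.]
1.7 [115. 179.]
1.75 [103. 180.]
```

View pics/s5.png

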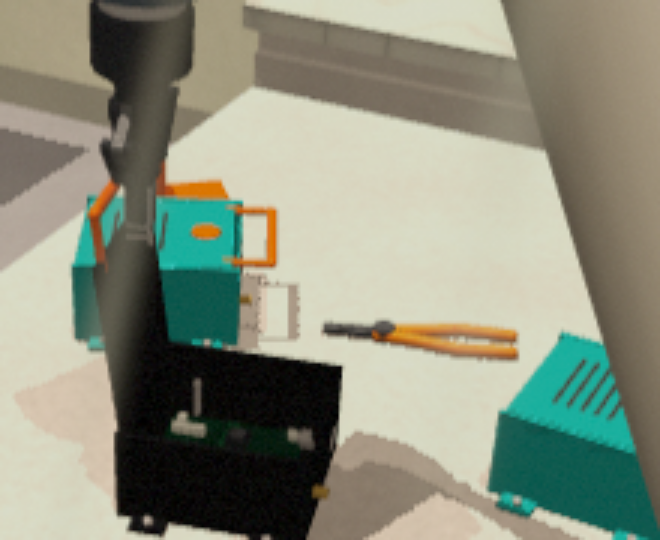

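The lid stands past upright at about 1.7 rad, with its bar near crop (115,190). Backing off toward the robot.

Request:
{"name": "drive_tool", "arguments": {"rows": [[[0,0,0,-2,0,0,-1],[0,0,0,-6,0,0,-1],[0,0,0,-10,0,-2,-1],[0,0,0,-14,0,-4,-1],[0,0,0,-14,0,-4,-1]]]}}

```text
time_s: 7.05
tool_pos: [0.4991, -0.1753, 0.3427]
orientation: [-0.005, 0.993, 0.119, 0.013]
ft_force: [-0.2, -0.2, 0.2]
opening: -0.001
finger_force: 0.0
```

Request:
{"name": "drive_tool", "arguments": {"rows": [[[0,0,0,0,0,0,-1],[0,0,0,0,0,0,-1],[0,0,0,0,0,0,-1]]]}}

```text
time_s: 7.35
tool_pos: [0.5036, -0.1742, 0.3397]
orientation: [-0.006, 0.993, 0.12, 0.012]
ft_force: [-0.5, -0.3, -0.7]
opening: -0.004
finger_force: 0.0
```

```bash
python3 - <<'E'
from plant import ctrl
from h import *
c=ctrl.capture("side");cv2.imwrite("pics/s6.png",c["frame"][:,:,::-1])
print(ctrl.observe()["ft_force"],ctrl.observe()["joint_vel"].round(3))
for t in(1.4,1.5,1.6,1.7,1.75):print(t,proj(c,hinge+.185*(-np.cos(t)*ux+np.sin(t)*uz)).round())
E
```

```text
[-0.17626695  0.30195832  0.06416018] [ 0.001  0.002 -0.002 -0.     0.003 -0.001]
1.4 [261. 113.]
1.5 [254. 111.]
1.6 [246. 110.]
1.7 [238. 110.]
1.75 [234. 110.]
```

View pics/s6.png

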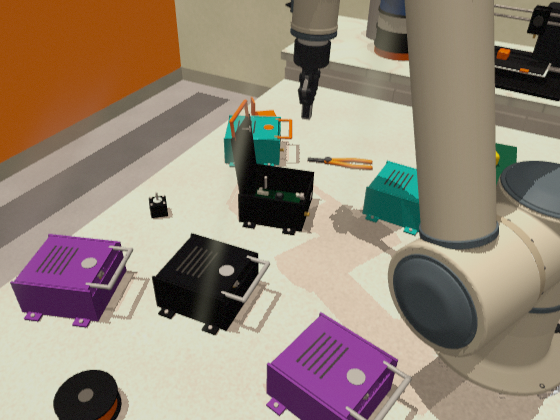

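The lid stands open, with its bar near (241,112), about 1.68 rad. The spare box at (208,270) is shut and the arm is clear of everything. Handing in.

```bash
python3 -c "
from plant import ctrl
print(ctrl.finish_job())"
```

```text
the job is handed in; nothing more can be done
None
```

I handed the job in with the control box's lid clicked open and resting at about 1.68 rad (camera estimate), the spare box shut and the arm clear; the hand-in call did not return a verdict.

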